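# Index the side-light swivel and load its pen torch

## Robot

A 7-joint arm with a two-finger parallel gripper is mounted at the origin on the work surface. World frame = base frame: x ahead of the robot, y to its left, z up, the work surface at z = 0. Lengths are in m, angles in rad, forces in N, time in s.
With the tool pointing down it reaches from about 0.4 to 0.85 m from the base axis. Payload 4.5 kg.
Tool frame: the origin (TCP) lies at the very end of the fingers, on their centre line; the grasp point (between the pads) lies 19 mm behind it; z points along the fingers, y is the line along which they close (so a half turn about z gives the same grasp; the last joint's range is limited). The gripper opens to 88 mm and grips with 3 to 60 N. Pads are 18 mm wide; open, the fingers measure 123 mm over their backs; the gripper's body (75 mm by 187 mm) begins 45 mm behind the grasp point.
Start: joints at [1.344, 0.689, -0.195, 1.565, 0.157, 0.902, -0.215], TCP at [0.161, -0.604, 0.239] pointing down, gripper open.
Joint ranges: [-3.01, 3.01], [-0.46, 2.08], [-1.47, 1.51], [0.13, 2.56], [-1, 4.14], [0.04, 2.09], [-2.66, 2.66]. Speed limits (rad/s): [2.57, 2.57, 3.14, 3.14, 3.14, 3.14, 3.14].

## Interface

Orientations are given as a unit quaternion [x, y, z, w].
In Python, from plant import r gives the robot as it stands. The module is installed in compiled form; this text tells all that it offers.
- The arm moves only by the tool step_arm, never from a script. Its argument "increments" is a list of rows, each a list of 2 entries, a list of its own where there are three numbers: the shift along the world's x, y, z in cm, then the turn, a rotation vector about the world's x, y, z in degrees. A call has exactly 10 rows; each row shifts and turns the commanded pose from where the row before left it; what a row does not reach is not made up. A row lasts 1/10 s, in which the tool goes at most 50 mm and 8.59 degrees, less where a joint would pass 70% of its speed; a pose out of reach is approached as far as the arm can. A call is refused whole if a number of a shift passes 5 or a number of a turn 8.59, either way. A call with a gripper value outside its range is refused whole. "fingers" is the opening, from 0 (shut) to 1 (fully open), set as the call begins (left out, the last holds). The fingers move at their own pace and stop on an object; "grip_force" is the grip in N (left out, the last holds). Time passes only in rows, so rows that do not move let the fingers close, or fill a call up. It gives the time, the measured TCP pose, the force, the opening and the grip force at its end, in the units of the state.
- r.get_state(): the state, without advancing time (a new reading comes with each control period).
- r.snapshot(name): name is "side" or "top"; returns (picture, depth): 480x640x3 uint8, red, green, blue; 480x640 float32, m along the optical axis (not along the pixel's ray), 0 where there is no reading.
- r.calibration(name): a dict with "fov_y" (degrees; the focal length in pixels is half the picture's height over the tangent of half this angle, whatever the lens; pixels are square), "cx", "cy" (the principal point, pixels), "R" (3x3) and "t" (3): a world point X has camera coordinates R X + t. Camera axes: x right, y down, z forward; pixel columns grow to the right and rows downward; lengths in m; the calibration is good to about 2 mm. A picture is of the moment at which its call begins. calibration takes no time and is no camera call.
- r.finish_job(): hands the job in; it is judged then, once.
The state is a dict: "clock": time; "q": joint angles; "qd": joint speeds; "joint_torque": joint torques, N m; "tool_pos": TCP position; "eef_rot": TCP orientation; "contact_force": force on the tool from outside, world axes, zero at the start; "moment": the same for the moment, N m; "opening": opening from 0.0 (shut) to 1.0 (fully open); "finger_force": force on a finger pad.
Only numpy, scipy, OpenCV 4.12 (cv2) and the standard library are available. Lean on these libraries where they do the work, as an engineer would, in place of code of your own. Each camera call takes 0.05 s, during which the arm holds its last target. There are 200 camera calls.

## Task

Set up the side light: turn the swivel stand by its upright black handle until its pointer sits clicked in three clicks anticlockwise (seen from above) past the tall home pin. Then pull the pen torch out of its spring clips and lay it in the V-shaped cradle on the swivel, its barrel in both forks and its tail end towards the end stop, with the swivel still on that click. Leave the other things on the bench where they are.

Things in the scene. Friction and masses are not known exactly. Their poses are not given: they have to be found in the camera images.
- swivel: Grey round base, 190 diameter, 10 thick, fixed. Origin: centre of its underside, on the swivel's vertical axis. Steel studs (8 diameter, 3 high) stand 87 from the axis, one per click: every 30 degrees from home, three clockwise and five anticlockwise. The home pin is the thicker one, 14 high, towards the base's +x. A dark block with the spring plunger, 27 high, stands at its -x side.
- rotor (a joint): Angle of the aluminium swivel head on its base, rad, anticlockwise from above positive, 0 with the pointed handle arm at the home pin. Clicks every 0.5236 and rests only at multiples of it; three clicks past home is 1.571. Stops at -1.4 and 2.45. Passing a click takes 3 to 5 N at the handle, then it snaps on. Starts between two clicks clockwise and one click anticlockwise of home.
- handle (a point): Point on the swivel head's upright black handle, a round post of 16 diameter, at 80 above the bench. The post is 72 from the swivel's axis along the head's +x; its top is 92 above the bench, its foot stands on the arm at 35. The arm's pointed nose ends 84 from the axis. Rotation: that of the swivel head.
- cradle (a point): Place of the torch's origin when in the cradle: 76.4 above the bench, 25 from the swivel's axis on the side away from the handle. Rotation: that of the swivel head; the torch lies along its y. Two 90 degree V forks, 10 thick, tips 82 high, stand at y +32 and -32; between them 54 is free for fingers down to 39 high. The end stop, an upright plate, top at 85, is at y +78; the lens points to -y.
- torch: Pen torch, 143 long, 0.09 kg. Origin: on its axis, 73 from the tail; +x points along it to the lens. Plain aluminium barrel, 18 diameter, from x -73 to +46; dark lens head, 24 diameter, from +46 to +70. At the start it lies level in the clips, axis 50 above the bench, origin midway between the two clips. It may roll about its axis.
- lens (a point): Centre of the torch's lens, at the end of its wider head.
- clipstand: White stand, fixed: foot 120 x 64 x 8 high, origin at the centre of its underside. Two C-shaped steel spring clips, 10 wide, mouths upward, at x +32 and -32, hold the torch along the stand's x (lens to +x); jaw tips 66 high. Fingers can take the barrel between the clips (54 free). Pulled straight up, the torch resists with about 12 to 20 N at 3 to 5 of travel, then lets go and is free after 12.
- petri: Bystander: small clear covered dish, 54 diameter, 15 high. Origin: centre of its underside.
- counter: Bystander: round steel tally counter, 48 diameter, 34 high. Origin: centre of its underside.
- oil: Bystander: small dropper bottle, 26 diameter, 55 high. Origin: centre of its underside.
- slidebox: Bystander: grey slide box, 85 x 100 x 32 high. Origin: centre of its underside.
- jar: Bystander: specimen jar with white lid, 60 diameter, 65 high. Origin: centre of its underside.
- kidney: Bystander: open steel tray, 130 x 90 x 22 high. Origin: centre of its underside.
- reagent: Bystander: reagent bottle, 64 diameter, 120 high. Origin: centre of its underside.
Things that resemble listed ones, but are neither listed nor needed, are in the scene too. Of the things that look like the torch, the larger one is meant. Of the things shaped like the swivel, the grey one is meant.

How it is judged:
On the way, in this order (a step that is already met when the one before it is completed fails the run):
1. the swivel sits at the third click anticlockwise past home while the torch is still in its clips (value of joint rotor between 1.46 and 1.68 rad and distance between torch and clipstand below 0.058 m and velocity of joint rotor between -0.1 and 0.1 rad/s), for 0.2 s.
2. the torch lies in the cradle the right way round, the swivel still on that click (value of joint rotor between 1.46 and 1.68 rad and x of torch in the frame of cradle between -0.005 and 0.005 m and z of torch in the frame of cradle between -0.005 and 0.005 m and y of torch in the frame of cradle between -0.03 and 0.012 m and y of lens in the frame of cradle below -0.04 m and angle between the x axis of torch and the y axis of cradle, either way round below 0.1 rad), for 0.2 s.
At the end, for the whole second after the job is handed in: Swivel at rest on the third click anticlockwise past home (1.571 +- 0.11 rad). Torch at rest in both forks: middle within 5 mm of the cradle point sideways and in height, at most 12 mm towards the stop or 30 mm away from it lengthwise, aligned within 0.1 rad, lens away from the stop (all of step 2 and linear speed of torch below 0.02 m/s); the robot touches nothing.
It fails at once if another thing on the bench is shoved by more than 3 cm (distance of any of petri, counter, oil, slidebox, jar, kidney, reagent from where it was at the start of the episode above 0.03 m).
It also fails if it takes over 64 s, if anything falls off the work surface, if the arm or the gripper's body presses on something with over 40 N, if the wrist force passes 120 N, or if a joint passes its speed limit or range.

## Working session

There is one attempt and no reset: what is moved stays moved. The work goes in short steps, Python scripts to look and compute and a tool call to move; the robot and the scene stay as the last step left them, time stands still between calls to the robot, and variables do not carry over. Pictures are saved under pics/ and viewed, at most 10 in all, crops included, and the job is handed in when it is done.

Besides the shell and the picture viewer there is one more tool, called after ">>>" as name([rows], argument=value, ...), one row to a line, values as JSON. step_arm: Moves the arm, as the interface text tells. Its arguments: {"type":"object","properties":{"increments":{"type":"array","items":{"type":"array"}},"fingers":{"type":"number"},"grip_force":{"type":"number"}},"required":["increments"]}

```bash
mkdir -p pics; cat > h.py <<'E'
import numpy as np,cv2
from plant import r
def snap(n,f):
    p,d=r.snapshot(n); cv2.imwrite(f'pics/{f}.png',p[:,:,::-1]); np.savez(f'pics/{f}.npz',p=p,d=d); return p,d
def world(n,d):
    c=r.calibration(n); f=240/np.tan(np.radians(c['fov_y'])/2)
    v,u=np.mgrid[:480,:640]; X=np.stack([(u-c['cx'])/f*d,(v-c['cy'])/f*d,d],-1)
    return (X-np.array(c['t']))@np.array(c['R'])
def proj(n,X):
    c=r.calibration(n); f=240/np.tan(np.radians(c['fov_y'])/2)
    x=np.array(c['R'])@np.array(X)+np.array(c['t']); return x[0]/x[2]*f+c['cx'],x[1]/x[2]*f+c['cy']
E
python3 - <<'E'
from h import *
for n in('top','side'):
    snap(n,n+'0'); c=r.calibration(n); print(n,c)
s=r.get_state(); print(s['clock'],s['tool_pos'],s['eef_rot'],s['opening'])
E
```

```text
top {'fov_y': 46.20490668462635, 'cx': 311.6425645238081, 'cy': 241.5824070718084, 'R': array([[-0.01845505, -0.99980351,  0.00723561],
       [-0.99514061,  0.01766796, -0.09686589],
       [ 0.09671902, -0.00898812, -0.99527114]]), 't': array([0.04552259, 0.56036412, 1.28918084])}
side {'fov_y': 50.779113002203545, 'cx': 329.2082852550578, 'cy': 231.7468688539881, 'R': array([[-7.42863044e-01, -6.69443387e-01, -2.19980648e-04],
       [-3.84618585e-01,  4.27069648e-01, -8.18339820e-01],
       [ 5.47926128e-01, -6.07829801e-01, -5.74734627e-01]]), 't': array([0.44792542, 0.26347926, 0.89809014])}
0.1 [ 0.16096644 -0.60333765  0.23799102] [ 9.91502436e-01  1.30085529e-01 -1.67486433e-04 -8.04123836e-04] 1.0015767098811388
```

View pics/top0.png

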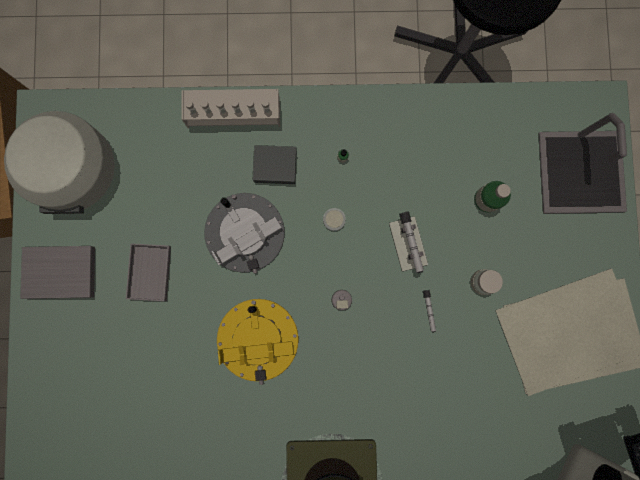

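View pics/side0.png

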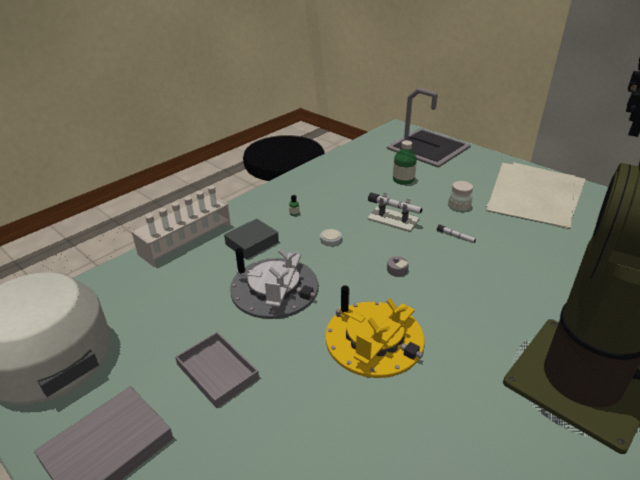

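Candidates:
- **Swivel:** grey at (245,233) and yellow at (258,340). The grey one is meant.
- **Torch:** the larger one in the clips at (410,242) and a small one lying at (430,311). The larger one is meant.

Next I'll measure both and confirm them in a crop.

```bash
python3 - <<'E'
from h import *
z=np.load('pics/top0.npz'); p,d=z['p'],z['d']; W=world('top',d)
a=cv2.resize(p[185:280,195:295],(400,380),interpolation=cv2.INTER_CUBIC); b=cv2.resize(p[195:290,370:460],(360,380),interpolation=cv2.INTER_CUBIC)
cv2.imwrite('pics/crop0.png',np.hstack([a,b])[:,:,::-1])
def reg(u0,u1,v0,v1,z0,z1):
    w=W[v0:v1,u0:u1].reshape(-1,3); return w[(w[:,2]>z0)&(w[:,2]<z1)]
# swivel base
b=reg(195,292,185,280,.006,.014); 
c,rad=cv2.minEnclosingCircle(b[:,:2].astype(np.float32)); print('base',c,rad,len(b))
h=reg(195,292,185,280,.087,.097); print('handle',h.mean(0),np.ptp(h,axis=0),len(h))
t=reg(370,460,195,290,.052,.068); print('n',len(t))
m=t[:,:2].mean(0); _,_,vt=np.linalg.svd(t[:,:2]-m); q=(t[:,:2]-m)@vt.T
print('torch',m,vt[0],q[:,0].min(),q[:,0].max(),t[:,2].max())
f=reg(370,460,195,290,.005,.011); print('foot',cv2.minAreaRect(f[:,:2].astype(np.float32)))
for n,(u0,u1,v0,v1,z0) in dict(petri=(318,350,203,236,.01),counter=(328,356,286,313,.02),oil=(335,352,145,168,.02),slide=(250,300,142,190,.025),jar=(470,508,265,300,.05),reag=(474,515,175,218,.05)).items():
    o=reg(u0,u1,v0,v1,z0,.2); print(n,o.mean(0).round(3),np.ptp(o,axis=0).round(3))
E
```

```text
base (0.5907055139541626, 0.19626545906066895) 0.15678183734416962 2232
handle [0.62669608 0.23149617 0.09172508] [0.14353768 0.1137862  0.00935942] 48
n 542
torch [ 0.55680251 -0.19258876] [-0.9726437  -0.23230204] -0.06840617057313463 0.07457860708178082 0.06794524273375452
foot ((0.5588430166244507, -0.21034696698188782), (0.21365924179553986, 0.22691038250923157), 88.28547668457031)
petri [ 0.615 -0.018  0.018] [0.059 0.053 0.018]
counter [ 0.425 -0.031  0.026] [0.044 0.045 0.021]
oil [ 0.763 -0.041  0.04 ] [0.023 0.026 0.04 ]
slide [0.748 0.121 0.033] [0.09  0.102 0.016]
jar [ 0.46  -0.365  0.065] [0.05  0.054 0.022]
reag [ 0.653 -0.378  0.091] [0.063 0.066 0.078]
```

View pics/crop0.png

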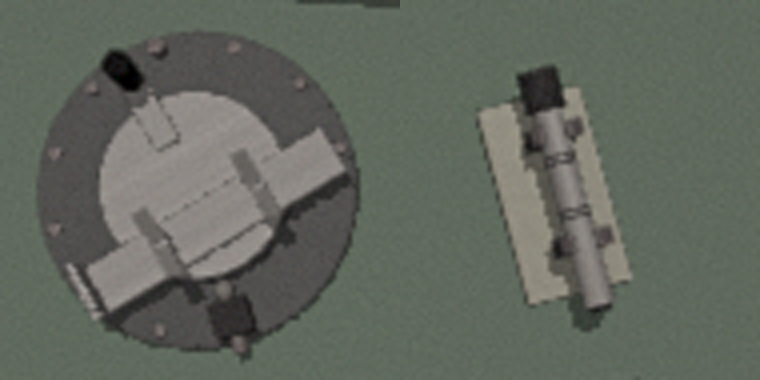

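```bash
cat >> h.py <<'E'
def atz(n,u,v,z):
    c=r.calibration(n); f=240/np.tan(np.radians(c['fov_y'])/2); R=np.array(c['R']); o=-R.T@np.array(c['t'])
    k=R.T@np.array([(u-c['cx'])/f,(v-c['cy'])/f,1]); return o+k*(z-o[2])/k[2]
E
python3 - <<'E'
from h import *
z=np.load('pics/top0.npz'); p,d=z['p'],z['d']; W=world('top',d)
c=lambda x,y:(195+x/4-.375,185+y/4-.375)
P={n:atz('top',*c(*q),zz)[:2] for n,q,zz in [('home',(157,46),.02),('c1',(234,47),.013),('c2',(300,83),.013),('c3',(338,147),.013),('a1',(92,88),.013),('a2',(55,153),.013),('a3',(55,228),.013),('a5',(160,330),.013)]}
A=np.array(list(P.values())); M=np.c_[2*A,np.ones(len(A))]; s=np.linalg.lstsq(M,(A**2).sum(1),rcond=None)[0]
C=s[:2]; print('C',C,'rad',np.sqrt(s[2]+C@C))
for n,q in P.items(): print(n,np.degrees(np.arctan2(*(q-C)[::-1])).round(1),np.hypot(*(q-C)).round(4))
sub=W[190:225,215:245]; col=p[190:225,215:245].max(-1)
m=(sub[...,2]>.05)&(sub[...,2]<.1)&(col<60); h=sub[m]; print('handle pts',m.sum(),np.median(h,axis=0),h[h[:,2]>.08].mean(0) if (h[:,2]>.08).any() else '')
t=atz('top',*c(116,60),.092)[:2]; print('top of handle',t,np.degrees(np.arctan2(*(t-C)[::-1])),np.hypot(*(t-C)))
# torch via colour crop: ends at axis height
b=lambda x,y:(370+(x-400)/4-.375,195+y/4-.375)
for q in [(540,72),(598,305)]: print('torch end',atz('top',*b(*q),.05))
for q in [(480,112),(578,88),(630,275),(530,305)]: print('foot',atz('top',*b(*q),.008)[:2])
# side: handle
z=np.load('pics/side0.npz'); p,d=z['p'],z['d']; W=world('side',d)
sub=W[245:275,233:248]; m=(sub[...,2]>.05)&(p[245:275,233:248].max(-1)<60); print('side handle',sub[m].mean(0),m.sum(),sub[m][:,2].max())
g=(W[...,2]>.055)&(W[...,2]<.064)&(abs(W[...,0]-.56)<.1)&(abs(W[...,1]+.19)<.06); q=W[g]; print('side torch',q.mean(0),g.sum())
E
```

```text
C [0.58923327 0.19510932] rad 0.08683010717972234
home 14.9 0.0869
c1 -15.0 0.0868
c2 -45.0 0.087
c3 -74.8 0.0867
a1 45.6 0.0867
a2 75.3 0.0868
a3 105.0 0.0869
a5 165.1 0.0868
handle pts 62 [0.64805902 0.22932132 0.09020222] [0.64941455 0.23045917 0.09216809]
top of handle [0.65257336 0.23110239] 29.607451055972643 0.07285237427303004
torch end [ 0.62232717 -0.18069236  0.05      ]
torch end [ 0.48710779 -0.20928967  0.05      ]
foot [ 0.6050419  -0.15150447]
foot [ 0.61844818 -0.21049765]
foot [ 0.50624951 -0.23728494]
foot [ 0.48957734 -0.17741668]
side handle [0.63624014 0.2414526  0.08420995] 138 0.7318776060933055
side torch [ 0.55596416 -0.19155501  0.05838992] 226
```

The fit is clean:
- **Swivel:** axis (0.589, 0.195), home at 15°, handle at about 30° and (0.6515, 0.231). Its target angle is 105°. Studs are 87 mm from the axis, and home is the thicker pin.
- **Torch:** (0.555, -0.1945), yaw about 13°, lying in the white clips. It is the larger of the two.

Setting out now.

>>> step_arm([
  [[3.2,3.3,0],[0,0,0]],
  [[3.2,3.3,0],[0,0,0]],
  [[3.2,3.3,0],[0,0,0]],
  [[3.2,3.3,0],[0,0,0]],
  [[3.2,3.3,0],[0,0,0]],
  [[3.2,3.3,0],[0,0,0]],
  [[3.2,3.3,0],[0,0,0]],
  [[3.2,3.3,0],[0,0,0]],
  [[3.2,3.3,0],[0,0,0]],
  [[3.2,3.3,0],[0,0,0]],
], fingers=1)

```text
clock: 1.1
tool_pos: [0.482, -0.2723, 0.2385]
eef_rot: [0.992, 0.13, -0.0, -0.0]
contact_force: [-0.4, -0.0, 0.3]
opening: 1.0
finger_force: 0.0
```

>>> step_arm([
  [[1.6,4.5,0],[0,0,1.5]],
  [[1.6,4.5,0],[0,0,1.5]],
  [[1.6,4.5,0],[0,0,1.5]],
  [[1.6,4.5,0],[0,0,1.5]],
  [[1.6,4.5,0],[0,0,1.5]],
  [[1.6,4.5,0],[0,0,1.5]],
  [[1.6,4.5,0],[0,0,1.5]],
  [[1.6,4.5,0],[0,0,1.5]],
  [[1.6,4.5,0],[0,0,1.5]],
  [[1.6,4.5,0],[0,0,1.5]],
])

```text
clock: 2.1
tool_pos: [0.6413, 0.1779, 0.2383]
eef_rot: [0.966, 0.259, -0.0, 0.0]
contact_force: [0.2, 0.1, 0.3]
opening: 1.0
finger_force: 0.0
```

```bash
python3 - <<'E'
from h import *
s=r.get_state(); print(s['clock'],s['tool_pos'],s['eef_rot'],s['q'],s['contact_force'])
E
```

```text
2.1 [0.64126153 0.17787135 0.23833363] [ 9.65896723e-01  2.58927163e-01 -4.54346415e-04  1.96761750e-04] [-0.2546712   0.74605776 -0.16591187  1.43083351  0.13602383  0.9768548
 -1.50055575] [0.15357753 0.11487647 0.28250288]
```

>>> step_arm([
  [[0.5,2.65,0],[0,0,0]],
  [[0.5,2.65,0],[0,0,0]],
  [[0,0,-2.5],[0,0,0]],
  [[0,0,-2.5],[0,0,0]],
  [[0,0,-2.5],[0,0,0]],
  [[0,0,-2.5],[0,0,0]],
  [[0,0,-2],[0,0,0]],
  [[0,0,-1],[0,0,0]],
  [[0,0,0],[0,0,0]],
  [[0,0,0],[0,0,0]],
])

```text
clock: 3.1
tool_pos: [0.6516, 0.2293, 0.1093]
eef_rot: [0.966, 0.258, 0.0, -0.0]
contact_force: [0.6, 0.3, 0.2]
opening: 0.999
finger_force: 0.0
```

```bash
python3 - <<'E'
from h import *
a,_=snap('top','t1'); b,_=snap('side','s1')
s=r.get_state(); print(s['clock'],s['tool_pos'])
f=lambda p,x:cv2.resize(p,x,interpolation=cv2.INTER_CUBIC)
cv2.imwrite('pics/c1.png',np.hstack([f(a[170:290,190:310],(400,400)),f(b[200:320,210:330],(400,400))])[:,:,::-1])
E
```

```text
3.2 [0.65207858 0.22945383 0.11009396]
```

View pics/c1.png

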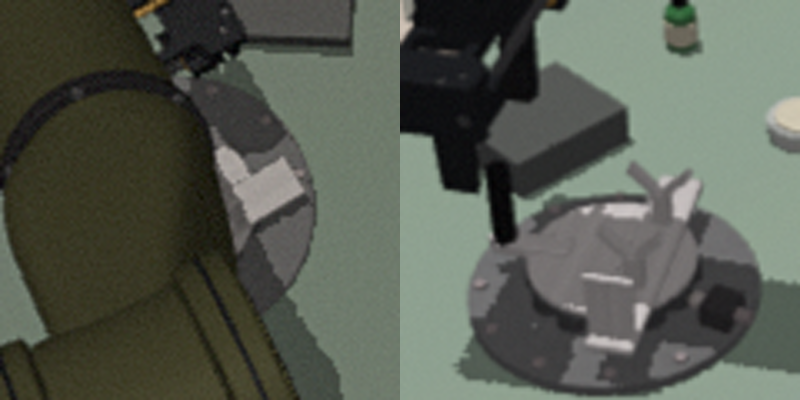

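The handle stands between the two open fingers, with the post top at (500,165) in the crop. Descending and gripping.

>>> step_arm([
  [[0,0.15,-1.2],[0,0,0]],
  [[0,0,-1.2],[0,0,0]],
  [[0,0,-1.2],[0,0,0]],
  [[0,0,-1.2],[0,0,0]],
  [[0,0,0],[0,0,0]],
  [[0,0,0],[0,0,0]],
  [[0,0,0],[0,0,0]],
  [[0,0,0],[0,0,0]],
  [[0,0,0],[0,0,0]],
  [[0,0,0],[0,0,0]],
])

```text
clock: 4.2
tool_pos: [0.6514, 0.2307, 0.0611]
eef_rot: [0.966, 0.258, 0.0, 0.0]
contact_force: [-0.4, 0.0, 0.2]
opening: 1.003
finger_force: 0.0
```

>>> step_arm([
  [[0,0,0],[0,0,0]],
  [[0,0,0],[0,0,0]],
  [[0,0,0],[0,0,0]],
  [[0,0,0],[0,0,0]],
  [[0,0,0],[0,0,0]],
  [[0,0,0],[0,0,0]],
  [[0,0,0],[0,0,0]],
  [[0,0,0],[0,0,0]],
  [[0,0,0],[0,0,0]],
  [[0,0,0],[0,0,0]],
], fingers=0.1, grip_force=15)

```text
clock: 5.2
tool_pos: [0.6511, 0.2311, 0.0607]
eef_rot: [0.966, 0.258, 0.0, -0.0]
contact_force: [-0.5, 0.5, 0.1]
opening: 0.178
finger_force: 15.0
```

```bash
python3 - <<'E'
from h import *
s=r.get_state(); print(s['clock'],s['tool_pos'],s['opening'],s['finger_force'],s['contact_force'])
C=np.array([.5892,.1951]); a0=np.radians(30.5); 
P=[C+.072*np.array([np.cos(a),np.sin(a)]) for a in a0+np.radians(np.arange(0,76,7.5))]
print(np.diff(P,axis=0)*100, P[0],P[-1])
E
```

```text
5.2 [0.65106925 0.23107679 0.06073345] 0.17786331358225063 15.000159591436386 [-0.54638922  0.45305024  0.12838995]
[[-0.53005253  0.77848641]
 [-0.62713072  0.70264061]
 [-0.71347854  0.61477244]
 [-0.78761853  0.51638534]
 [-0.84828216  0.40916274]
 [-0.89443144  0.29493926]
 [-0.92527676  0.17566928]
 [-0.94029033  0.05339355]
 [-0.93921527 -0.06979575]
 [-0.92206998 -0.19179083]] [0.6512373  0.23164276] [0.56995884 0.26448139]
```

>>> step_arm([
  [[-0.25,0.4,0],[0,0,3.75]],
  [[-0.28,0.38,0],[0,0,3.75]],
  [[-0.3,0.36,0],[0,0,3.75]],
  [[-0.33,0.34,0],[0,0,3.75]],
  [[-0.35,0.32,0],[0,0,3.75]],
  [[-0.37,0.3,0],[0,0,3.75]],
  [[-0.38,0.27,0],[0,0,3.75]],
  [[-0.4,0.25,0],[0,0,3.75]],
  [[-0.42,0.22,0],[0,0,3.75]],
  [[-0.43,0.19,0],[0,0,3.75]],
])

```text
clock: 6.2
tool_pos: [0.6178, 0.2614, 0.0608]
eef_rot: [0.831, 0.556, 0.002, 0.0]
contact_force: [3.3, 1.7, -3.4]
opening: 0.17
finger_force: 15.0
```

>>> step_arm([
  [[-0.44,0.16,0],[0,0,3.75]],
  [[-0.45,0.13,0],[0,0,3.75]],
  [[-0.46,0.1,0],[0,0,3.75]],
  [[-0.46,0.07,0],[0,0,3.75]],
  [[-0.47,0.04,0],[0,0,3.75]],
  [[-0.47,0.01,0],[0,0,3.75]],
  [[-0.47,-0.02,0],[0,0,3.75]],
  [[-0.47,-0.05,0],[0,0,3.75]],
  [[-0.46,-0.08,0],[0,0,3.75]],
  [[-0.46,-0.11,0],[0,0,3.75]],
])

```text
clock: 7.2
tool_pos: [0.5702, 0.2659, 0.0608]
eef_rot: [0.607, 0.794, 0.002, -0.001]
contact_force: [1.4, 3.3, -3.8]
opening: 0.178
finger_force: 15.0
```

```bash
python3 - <<'E'
from h import *
s=r.get_state(); print(s['clock'],s['tool_pos'],s['opening'],s['finger_force'],s['contact_force'],s['q'])
v=s['tool_pos'][:2]-np.array([.5892,.1951]); print(np.degrees(np.arctan2(v[1],v[0])),np.hypot(*v))
E
```

```text
7.2 [0.5701762  0.26592319 0.06077006] 0.17830610009874373 15.002866443246603 [ 1.41523584  3.33102347 -3.83233071] [-0.27439534  0.95968632 -0.43218432  1.66621141  0.59953782  0.64743941
 -0.76590737]
105.03530697654607 0.07333368642152732
```

At 105.0°, so releasing and lifting.

>>> step_arm([
  [[0,0,0],[0,0,0]],
  [[0,0,0],[0,0,0]],
  [[0,0,0],[0,0,0]],
  [[0,0,0],[0,0,0]],
  [[0,0,0],[0,0,0]],
  [[0,0,0],[0,0,0]],
  [[0,0,2],[0,0,0]],
  [[0,0,3],[0,0,0]],
  [[0,0,4],[0,0,0]],
  [[0,0,4],[0,0,0]],
], fingers=0.7)

```text
clock: 8.2
tool_pos: [0.5696, 0.2632, 0.1918]
eef_rot: [0.609, 0.793, -0.0, -0.0]
contact_force: [0.1, -0.2, -0.1]
opening: 0.701
finger_force: 0.0
```

>>> step_arm([
  [[0,-4.6,0],[0,0,-8.5]],
  [[0,-4.6,0],[0,0,-8.5]],
  [[0,-4.6,0],[0,0,-8.5]],
  [[0,-4.6,0],[0,0,-8.5]],
  [[0,-4.6,0],[0,0,-8.5]],
  [[0,-4.6,0],[0,0,-8.5]],
  [[0,-4.6,0],[0,0,-8.5]],
  [[0,-4.6,0],[0,0,-8.5]],
  [[0,-4.6,0],[0,0,-8.5]],
  [[0,-4.6,0],[0,0,-8.5]],
])

```text
clock: 9.2
tool_pos: [0.5698, -0.1983, 0.191]
eef_rot: [0.985, 0.17, 0.0, 0.0]
contact_force: [0.7, -0.0, 0.3]
opening: 0.703
finger_force: 0.0
```

```bash
python3 - <<'E'
from h import *
p,d=snap('top','t2'); W=world('top',d)
s=r.get_state(); R=__import__('scipy.spatial.transform',fromlist=['x']).Rotation.from_quat(s['eef_rot']).as_matrix()
print(s['clock'],s['tool_pos'],'tool y deg',np.degrees(np.arctan2(R[1,1],R[0,1])),s['q'])
w=W[185:285,195:295].reshape(-1,3); c=p[185:285,195:295].reshape(-1,3).max(-1); m=(w[:,2]>.08)&(w[:,2]<.1)&(c<70)
h=w[m].mean(0); v=h[:2]-[.5892,.1951]; print('handle',h,m.sum(),np.degrees(np.arctan2(v[1],v[0])))
cv2.imwrite('pics/c2.png',cv2.resize(p[180:300,190:470],None,fx=2.8,fy=2.8,interpolation=cv2.INTER_CUBIC)[:,:,::-1])
E
```

```text
9.25 [ 0.56838364 -0.21006708  0.19093059] tool y deg -71.40759380341319 [ 0.36782875  0.71985475 -0.16654171  1.67793166  0.17314222  0.75585226
 -1.13052592]
handle [0.56922042 0.26416467 0.09263033] 41 106.13452310974456
```

View pics/c2.png

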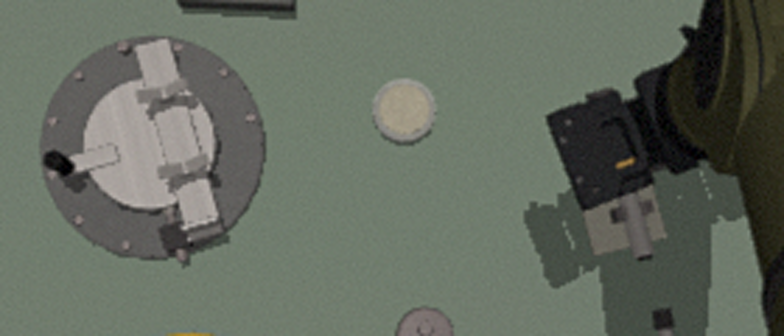

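The handle reads 105–106°, on the third stud. The end stop is at the lower right, as expected. Aligning over the torch.

>>> step_arm([
  [[-0.7,0.3,0],[0,0,-2.8]],
  [[-0.7,0.3,0],[0,0,-2.8]],
  [[0,0,-3],[0,0,0]],
  [[0,0,-2],[0,0,0]],
  [[0,0,0],[0,0,0]],
  [[0,0,0],[0,0,0]],
  [[0,0,0],[0,0,0]],
  [[0,0,0],[0,0,0]],
  [[0,0,0],[0,0,0]],
  [[0,0,0],[0,0,0]],
])

```text
clock: 10.25
tool_pos: [0.5563, -0.1907, 0.1413]
eef_rot: [0.992, 0.125, 0.0, 0.0]
contact_force: [-0.3, -0.1, -0.9]
opening: 0.698
finger_force: 0.0
```

```bash
python3 - <<'E'
from h import *
p,d=snap('side','s3')
s=r.get_state(); R=__import__('scipy.spatial.transform',fromlist=['x']).Rotation.from_quat(s['eef_rot']).as_matrix()
print(s['clock'],s['tool_pos'],'tool y deg',np.degrees(np.arctan2(R[1,1],R[0,1])))
cv2.imwrite('pics/c3.png',cv2.resize(p[120:260,330:490],None,fx=3.5,fy=3.5,interpolation=cv2.INTER_CUBIC)[:,:,::-1])
E
```

```text
10.3 [ 0.55616372 -0.19063904  0.14112675] tool y deg -75.65792887677125
```

View pics/c3.png

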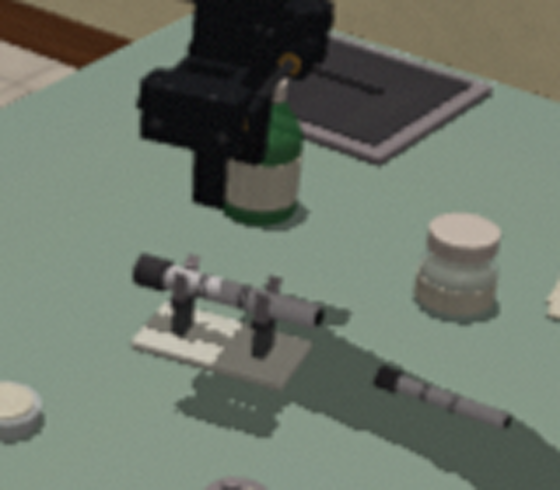

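The torch is in its clips below the open fingers. Small correction, then descend and grip.

>>> step_arm([
  [[-0.1,-0.4,0],[0,0,-1.4]],
  [[0,0,-2.2],[0,0,0]],
  [[0,0,-2.2],[0,0,0]],
  [[0,0,-2.2],[0,0,0]],
  [[0,0,-2.2],[0,0,0]],
  [[0,0,-1.2],[0,0,0]],
  [[0,0,-0.8],[0,0,0]],
  [[0,0,0],[0,0,0]],
  [[0,0,0],[0,0,0]],
  [[0,0,0],[0,0,0]],
])

```text
clock: 11.3
tool_pos: [0.5557, -0.1948, 0.0337]
eef_rot: [0.994, 0.113, 0.001, 0.0]
contact_force: [0.6, -0.7, -0.1]
opening: 0.698
finger_force: 0.0
```

>>> step_arm([
  [[0,0,0],[0,0,0]],
  [[0,0,0],[0,0,0]],
  [[0,0,0],[0,0,0]],
  [[0,0,0],[0,0,0]],
  [[0,0,0],[0,0,0]],
  [[0,0,0],[0,0,0]],
  [[0,0,0],[0,0,0]],
  [[0,0,0],[0,0,0]],
  [[0,0,0],[0,0,0]],
  [[0,0,0],[0,0,0]],
], fingers=0.05, grip_force=50)

```text
clock: 12.3
tool_pos: [0.5549, -0.1943, 0.0327]
eef_rot: [0.994, 0.113, -0.0, -0.0]
contact_force: [-0.5, 0.6, -0.9]
opening: 0.184
finger_force: 50.0
```

```bash
python3 - <<'E'
from h import *
s=r.get_state(); print(s['clock'],s['tool_pos'],s['eef_rot'],s['opening'],s['finger_force'],s['contact_force'],s['moment'])
E
```

```text
12.3 [ 0.55492954 -0.19429266  0.03267807] [ 9.93618450e-01  1.12793387e-01 -5.55181475e-05 -1.58114874e-04] 0.18396555177845086 50.002150386571884 [-0.51879181  0.60189812 -0.94643533] [ 0.19629432  0.00128492 -0.00039761]
```

Gripped. Pulling straight up.

>>> step_arm([
  [[0,0,0.3],[0,0,0]],
  [[0,0,0.3],[0,0,0]],
  [[0,0,0.3],[0,0,0]],
  [[0,0,0.4],[0,0,0]],
  [[0,0,0.6],[0,0,0]],
  [[0,0,1.5],[0,0,0]],
  [[0,0,2],[0,0,0]],
  [[0,0,2],[0,0,0]],
  [[0,0,2],[0,0,0]],
  [[0,0,2],[0,0,0]],
])

```text
clock: 13.3
tool_pos: [0.5559, -0.1954, 0.1499]
eef_rot: [0.994, 0.112, 0.002, 0.001]
contact_force: [1.0, -0.0, -1.7]
opening: 0.186
finger_force: 50.0
```

```bash
python3 - <<'E'
from h import *
p,d=snap('side','s4'); q,e=snap('top','t4')
s=r.get_state(); print(s['clock'],s['tool_pos'],s['eef_rot'],s['opening'],s['contact_force'])
f=lambda p:cv2.resize(p,(400,400),interpolation=cv2.INTER_CUBIC)
cv2.imwrite('pics/c4.png',np.hstack([f(p[130:250,340:460]),f(q[180:300,350:470])])[:,:,::-1])
E
```

```text
13.4 [ 0.5577957  -0.19583575  0.15129861] [0.99366228 0.1123149  0.00411499 0.00192354] 0.1847297374092739 [ 0.7332928 -0.2823703 -0.8322201]
```

View pics/c4.png

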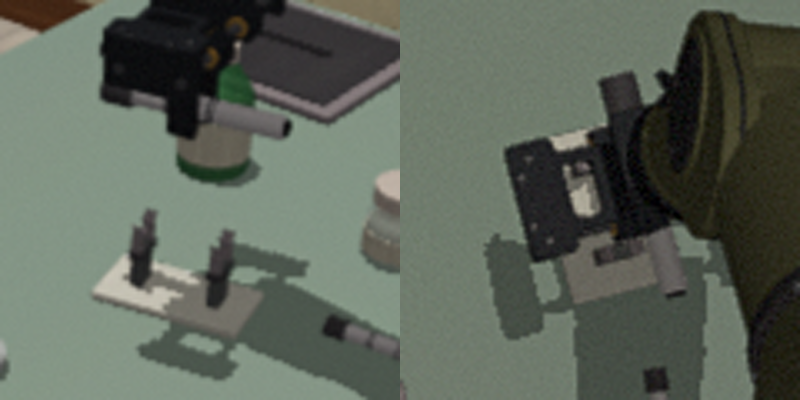

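The torch is out and held. Carrying it over the cradle, at about (0.603, 0.173).

>>> step_arm([
  [[0.2,1.2,0],[0,0,0]],
  [[0.3,2.2,0],[0,0,0]],
  [[0.3,2.7,0],[0,0,0]],
  [[0.3,2.7,0],[0,0,0.5]],
  [[0.3,2.7,0],[0,0,0.5]],
  [[0.3,2.7,0],[0,0,0.5]],
  [[0.3,2.7,0],[0,0,0.5]],
  [[0.3,2.7,0],[0,0,0]],
  [[0.3,2.7,0],[0,0,0]],
  [[0.3,2.7,0],[0,0,0]],
])

```text
clock: 14.4
tool_pos: [0.5831, 0.0577, 0.1458]
eef_rot: [0.991, 0.131, -0.001, -0.0]
contact_force: [-0.0, -0.3, -1.6]
opening: 0.182
finger_force: 50.0
```

>>> step_arm([
  [[0.4,2.7,0],[0,0,0]],
  [[0.4,2.7,0],[0,0,0]],
  [[0.4,2.5,0],[0,0,0]],
  [[0.4,2,0],[0,0,0]],
  [[0.3,1.2,0],[0,0,0]],
  [[0.2,0.6,0],[0,0,0]],
  [[0,0,0],[0,0,0]],
  [[0,0,0],[0,0,0]],
  [[0,0,0],[0,0,0]],
  [[0,0,0],[0,0,0]],
])

```text
clock: 15.4
tool_pos: [0.605, 0.1711, 0.1468]
eef_rot: [0.992, 0.129, -0.0, 0.0]
contact_force: [0.5, -0.3, -1.3]
opening: 0.179
finger_force: 50.0
```

```bash
python3 - <<'E'
from h import *
p,d=snap('side','s5'); q,e=snap('top','t5')
s=r.get_state(); print(s['clock'],s['tool_pos'],s['eef_rot'],s['opening'],s['contact_force'],s['moment'])
f=lambda p:cv2.resize(p,(400,400),interpolation=cv2.INTER_CUBIC)
cv2.imwrite('pics/c5.png',np.hstack([f(p[200:320,210:330]),f(q[170:290,185:305])])[:,:,::-1])
E
```

```text
15.5 [0.60503014 0.171697   0.1468153 ] [ 9.91569823e-01  1.29573367e-01 -1.22971154e-05  1.65947874e-04] 0.18315216048275698 [-0.46923663 -0.1973629  -1.21624303] [0.02309733 0.00881629 0.04174629]
```

View pics/c5.png

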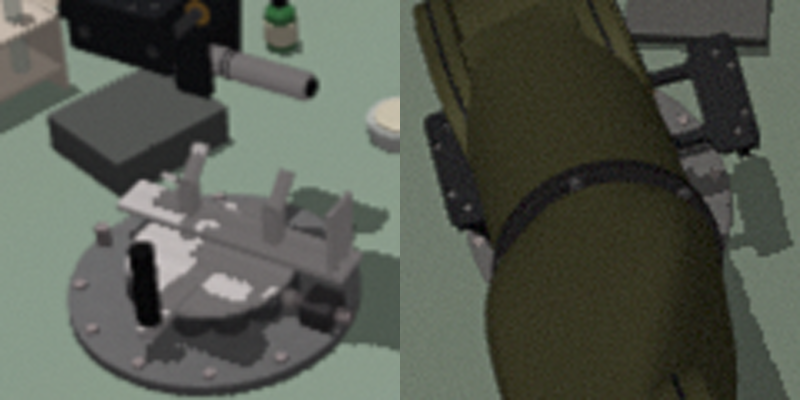

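Torch seen from the tail side, with its tail end at crop (312,85). Checking its tilt and lengthwise position from depth.

```bash
python3 - <<'E'
from h import *
z=np.load('pics/s5.npz'); p,d=z['p'],z['d']; W=world('side',d)
w=W[208:234,270:310].reshape(-1,3); m=(w[:,2]>.13)&(w[:,2]<.2)&(w[:,1]>.12); w=w[m]
u=np.array([np.cos(np.radians(15)),np.sin(np.radians(15)),0]); n=np.array([-u[1],u[0],0])
o=np.array([.605,.1717,.1658]); a=(w-o)@u; b=(w-o)@n; h=w[:,2]
k=(a<-.018); print(len(w),k.sum(),'tail along',np.percentile(a,[0,2,5]))
for lo in np.arange(-.078,-.02,.01):
    q=k&(a>=lo)&(a<lo+.01); 
    if q.sum()>5: print(lo.round(3),q.sum(),'z top',np.percentile(h[q],95).round(4),'z med',np.median(h[q]).round(4),'b med',np.median(b[q]).round(4))
for x in (-.073,-.03): print('expected axis px',proj('side',o+x*u))
w0=np.load('pics/s5.npz'); g=(W[...,2]>.08)&(W[...,2]<.096)&(p.max(-1)<60)
t=W[265:310,245:262][g[265:310,245:262]]; print('handle',t.mean(0),len(t))
E
```

```text
430 240 tail along [-0.07492208 -0.07379485 -0.07137097]
-0.078 42 z top 0.1724 z med 0.1669 b med 0.0029
-0.068 39 z top 0.173 z med 0.1695 b med 0.0048
-0.058 40 z top 0.1729 z med 0.1693 b med 0.0041
-0.048 40 z top 0.1733 z med 0.17 b med 0.0052
-0.038 40 z top 0.1729 z med 0.1691 b med 0.005
-0.028 39 z top 0.1726 z med 0.1695 b med 0.0042
expected axis px (np.float64(303.25972743448676), np.float64(225.4351656114096))
expected axis px (np.float64(284.6540217151096), np.float64(219.96405549011413))
handle [0.56575852 0.26801051 0.08834051] 52
```

>>> step_arm([
  [[-0.15,0.15,0],[0,0,0]],
  [[0,0,-1.5],[0,0,0]],
  [[0,0,-2],[0,0,0]],
  [[0,0,-2],[0,0,0]],
  [[0,0,-1],[0,0,0]],
  [[0,0,-0.7],[0,0,0]],
  [[0,0,-0.6],[0,0,0]],
  [[0,0,-0.5],[0,0,0]],
  [[0,0,0],[0,0,0]],
  [[0,0,0],[0,0,0]],
])

```text
clock: 16.5
tool_pos: [0.6038, 0.174, 0.0641]
eef_rot: [0.992, 0.13, 0.0, -0.0]
contact_force: [0.4, 0.1, -0.5]
opening: 0.18
finger_force: 50.0
```

```bash
python3 - <<'E'
from h import *
p,d=snap('side','s6')
s=r.get_state(); print(s['clock'],s['tool_pos'],s['eef_rot'],s['contact_force'],s['moment'])
cv2.imwrite('pics/c6.png',cv2.resize(p[200:320,210:330],(600,600),interpolation=cv2.INTER_CUBIC)[:,:,::-1])
E
```

```text
16.55 [0.60388182 0.17404645 0.0642625 ] [ 9.91509809e-01  1.30030904e-01  5.08462325e-04 -5.89551975e-05] [ 0.0643318  -0.3625782  -1.59073865] [0.00068777 0.06989488 0.01571208]
```

View pics/c6.png

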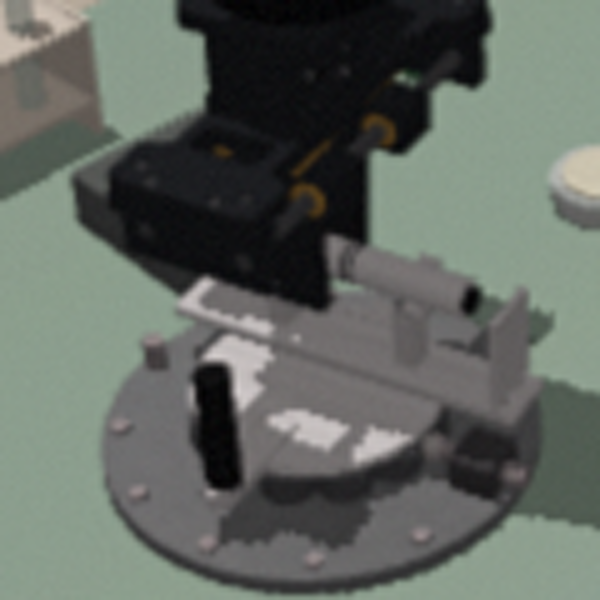

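The barrel sits in the fork mouth at (410,320), with the tail short of the end stop. Lowering the last few millimetres.

>>> step_arm([
  [[0,-0.1,-0.2],[0,0,0]],
  [[0,0,-0.2],[0,0,0]],
  [[0,0,-0.1],[0,0,0]],
  [[0,0,-0.1],[0,0,0]],
  [[0,0,0],[0,0,0]],
  [[0,0,0],[0,0,0]],
  [[0,0,0],[0,0,0]],
  [[0,0,0],[0,0,0]],
  [[0,0,0],[0,0,0]],
  [[0,0,0],[0,0,0]],
])

```text
clock: 17.55
tool_pos: [0.6038, 0.1739, 0.0589]
eef_rot: [0.991, 0.13, 0.001, -0.001]
contact_force: [-1.6, 1.3, 7.3]
opening: 0.183
finger_force: 49.8
```

Seated: the force is 7 N upward. Releasing.

>>> step_arm([
  [[0,0,0],[0,0,0]],
  [[0,0,0],[0,0,0]],
  [[0,0,0],[0,0,0]],
  [[0,0,0],[0,0,0]],
  [[0,0,0],[0,0,0]],
  [[0,0,0],[0,0,0]],
  [[0,0,0],[0,0,0]],
  [[0,0,0],[0,0,0]],
  [[0,0,0],[0,0,0]],
  [[0,0,0],[0,0,0]],
], fingers=0.5, grip_force=10)

```text
clock: 18.55
tool_pos: [0.6035, 0.1729, 0.0577]
eef_rot: [0.992, 0.13, 0.0, 0.0]
contact_force: [0.3, 0.5, 0.1]
opening: 0.496
finger_force: 0.0
```

>>> step_arm([
  [[0,0,0.7],[0,0,0]],
  [[0,0,1.5],[0,0,0]],
  [[0,0,3],[0,0,0]],
  [[0,0,4],[0,0,0]],
  [[0,0,4],[0,0,0]],
  [[0,-3,1],[0,0,0]],
  [[0,-4,0],[0,0,0]],
  [[0,-4,0],[0,0,0]],
  [[0,-4,0],[0,0,0]],
  [[0,-4,0],[0,0,0]],
])

```text
clock: 19.55
tool_pos: [0.6036, -0.0187, 0.2014]
eef_rot: [0.991, 0.13, 0.001, 0.0]
contact_force: [1.2, -0.3, 1.6]
opening: 0.503
finger_force: 0.0
```

>>> step_arm([
  [[0,-4,0],[0,0,0]],
  [[0,-4,0],[0,0,0]],
  [[0,-4,0],[0,0,0]],
  [[0,-2,0],[0,0,0]],
  [[0,0,0],[0,0,0]],
  [[0,0,0],[0,0,0]],
  [[0,0,0],[0,0,0]],
  [[0,0,0],[0,0,0]],
  [[0,0,0],[0,0,0]],
  [[0,0,0],[0,0,0]],
])

```text
clock: 20.55
tool_pos: [0.6036, -0.1562, 0.1998]
eef_rot: [0.991, 0.131, -0.0, -0.0]
contact_force: [0.6, -0.7, -0.2]
opening: 0.501
finger_force: 0.0
```

```bash
python3 - <<'E'
from h import *
p,d=snap('top','t7'); q,e=snap('side','s7'); W=world('top',d)
s=r.get_state(); print(s['clock'],s['tool_pos'],s['contact_force'])
C=np.array([.5892,.1951]); w=W[175:290,190:300].reshape(-1,3); c=p[175:290,190:300].reshape(-1,3).max(-1)
m=(w[:,2]>.085)&(w[:,2]<.1)&(c<70)&(w[:,1]>.24); h=w[m].mean(0); v=h[:2]-C; print('handle',h,m.sum(),np.degrees(np.arctan2(v[1],v[0])))
t=np.radians(105); X=np.array([np.cos(t),np.sin(t)]); Y=np.array([-X[1],X[0]]); L=(w[:,:2]-C)@np.c_[X,Y]
for lo in np.arange(-.09,.09,.015):
    k=(abs(L[:,0]+.025)<.012)&(L[:,1]>=lo)&(L[:,1]<lo+.015)&(w[:,2]>.075)
    if k.sum()>3: print(lo.round(3),k.sum(),'x',np.median(L[k,0]).round(4),'z',np.median(w[k,2]).round(4))
k=(abs(L[:,0]+.025)<.012)&(w[:,2]>.077); print('y range',L[k,1].min(),L[k,1].max())
f=lambda p:cv2.resize(p,(400,400),interpolation=cv2.INTER_CUBIC)
cv2.imwrite('pics/c7.png',np.hstack([f(p[170:290,185:305]),f(q[200:320,210:330])])[:,:,::-1])
E
```

```text
20.65 [ 0.60353722 -0.1567043   0.19974262] [ 0.4570912   0.00849699 -0.03094847]
handle [0.56923148 0.26412869 0.09241091] 43 106.13402292338277
-0.09 17 x -0.0259 z 0.0884
-0.075 69 x -0.0251 z 0.087
-0.06 63 x -0.0246 z 0.0849
-0.045 54 x -0.0255 z 0.0839
-0.03 57 x -0.0248 z 0.0852
-0.015 51 x -0.0256 z 0.0841
0.0 51 x -0.0249 z 0.0849
0.015 55 x -0.0251 z 0.0847
0.03 58 x -0.0245 z 0.0847
0.045 53 x -0.025 z 0.0842
0.06 15 x -0.0254 z 0.0827
0.075 23 x -0.025 z 0.0871
y range -0.0794430226552541 0.08234922050664338
```

View pics/c7.png

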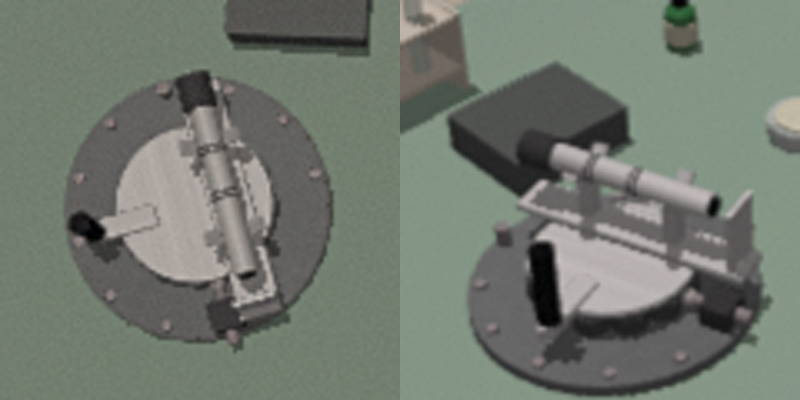

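The torch lies level in both forks at x −0.025, with its top at about 0.085. The lens points away from the stop and the handle is on the third click. Handing in.

```bash
python3 -c "
from plant import r
print(r.finish_job())"
```

```text
the job is handed in; nothing more can be done
None
```

The swivel sits on the third click anticlockwise past home, and the torch lies in both forks of the cradle with its tail towards the end stop; no other thing was touched. I handed the job in at about 21 s, and it returned no verdict.

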